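Tip worn antenna connectors through the reject bin's flap

ROBOT

A 6-joint arm with a two-finger parallel gripper is mounted at the origin on the work surface. World frame = base frame: x ahead of the robot, y to its left, z up, the work surface at z = 0. Lengths are in mm, angles in rad, forces in N, time in s.
With the tool pointing down it reaches from about 275 to 1000 mm from the base axis. Payload 8.4 kg.
Tool frame: the origin (TCP) lies on the centre line of the jaws, within the pads' length; the fingertips stand r.tip_reach ahead of it and the grasp point (between the pads) lies 3 mm ahead of it (r.tip_reach is the distance from the TCP to the fingertips, in mm); z points along the fingers, y is the direction in which the jaws open and shut (so a half turn about z gives the same grasp; the last joint's range is limited). The gripper opens to 85 mm and grips with 20 to 120 N. Pads are 22 mm wide; open, the fingers measure 114 mm over their backs; the gripper's body (76 mm by 85 mm) begins 54 mm behind the grasp point. The pads swing forward as they close: fully open they stand 13 mm farther back than shut.
Start: joints at [-1.144, 0.353, 1.633, -0, 1.155, -0.002], TCP at [259.861, -568.419, 253.281] pointing down, gripper open.
Joint ranges: [-2.63, 2.63], [-0.92, 2.1], [0.06, 2.66], [-1.3, 4.44], [0, 2.69], [-3.02, 3.02]. Speed limits (rad/s): [2.22, 2.22, 2.79, 3.14, 3.14, 3.14].

INTERFACE

Orientations are given as [roll, pitch, yaw] about the fixed x, y, z axes, in that order (R = Rz(yaw) Ry(pitch) Rx(roll)).
In Python, from rig import sense, optics, r, nets gives the robot as it stands. The module is installed in compiled form; this text tells all that it offers.
- The arm moves only by the tool carry_out, never from a script. Its argument "increments" is a list that holds one entry, the list of rows, each a list of 6 numbers: the shift along the tool's x, y, z normalised to -1 to 1, where 1 is 40 cm, then the turn, a rotation vector about the tool's x, y, z normalised to -1 to 1, where 1 is 60 degrees. A call has 1 to 5 rows; each row is the pose to reach, as a shift and turn from the pose commanded when the call began, along the tool's axes at that moment; what a row does not reach only later rows make up. A row lasts 1/12 s, in which the tool goes at most 41.7 mm and 7.16 degrees, less where a joint would pass 70% of its speed; a pose out of reach is approached as far as the arm can. A call with a number of a shift or a turn outside -1 to 1 is refused whole. A call with a gripper value outside its range is refused whole. "hand" is the closure, from 0 (fully open) to 1 (shut), set as the call begins (left out, the last holds). The fingers move at their own pace and stop on an object; "squeeze" is the grip in N (left out, the last holds). Time passes only in rows, so rows that repeat a pose let the fingers close. It gives the time, the measured TCP pose, the force and the opening at its end, in the units of the state.
- sense(): the state, without advancing time (a new reading comes with each control period).
- optics.grab_frame(name): name is "scene" or "top"; returns a dict with "img" (420x560x3 uint8, red, green, blue), "range_z" (420x560 float32, mm along the optical axis (not along the pixel's ray), 0 where there is no reading), "fov_y" (degrees; the focal length in pixels is half the picture's height over the tangent of half this angle, whatever the lens; pixels are square), "cx", "cy" (the principal point, pixels), "k1" (the pictures are not rectified: a ray, as slopes to the right and down, at radius r is drawn at 1 + k1 r^2 times it, then the intrinsics apply), "R" (3x3) and "t" (3): a world point X has camera coordinates R X + t. Camera axes: x right, y down, z forward; pixel columns grow to the right and rows downward; lengths in mm; the calibration is good to about 2 mm. A picture is of the moment at which its call begins.
- r.sign_off(): hands the job in, once; it reports no verdict.
Trained networks look in the newest picture that a camera, given by its name, has taken for a name from the list of things; names that differ only in an ending like _2 or _b are one class to them, and where a whole thing is asked for, a point or a joint stands for the part that bears it (a point fixed in the world has none). Each returns a list of dicts, best first, with "confidence" (0 to 1); they miss things now and then, are a little off and sometimes report something else, mostly with a low value. They report only what shows in the picture. A call takes as long as a camera call. They do not tell look-alikes from the thing itself.
- nets.trace(target, camera): "mask" (420x560 bool, what is visible of it).
- nets.tip_of(target, camera): "point" ([x, y, z] in mm, in world coordinates, good to about 4 mm: a listed point, or the origin of a listed thing).
The state is a dict: "clock": time; "qpos": joint angles; "qvel": joint speeds; "joint_efforts": joint torques, N m; "eef_pos": TCP position; "tcp_rot": TCP orientation; "contact_force": force on the tool from outside, world axes, zero at the start; "wrist_torque": the same for the moment, N m; "opening": opening from 0.0 (shut) to 1.0 (fully open).
Only numpy, scipy, OpenCV 4.12 (cv2) and the standard library are available. Lean on these libraries where they do the work, as an engineer would, in place of code of your own. Each camera call takes 0.05 s, during which the arm holds its last target.

TASK

Two worn gold-plated antenna connectors lie in one of the two metal scoops. Take that scoop by its handle, push the reject bin's spring flap open with the rim of the scoop's spout, and tip both connectors through into the bin, keeping the gripper itself off the bin. Then stand the empty scoop upright on the cork again and leave the other scoop alone.

Things in the scene. Friction and masses are not known exactly. Their poses are not given: they have to be found in the camera images.
- scoop_grip (a point): Grip point on the handle of the scoop with the connectors, 60 mm above its foot. Axes: z up, x from spout to handle. Handle: upright black plate 28 mm (x) by 12 mm (y), 78 mm tall. Tray: 54 mm wide, 36 mm high, back wall 24 mm to -x of this point, flat floor to 72 mm, then the spout rises at 25 degrees to its rim, 114 mm to -x and 37 mm below this point. Walls 3 mm, 0.11 kg.
- bin: Fixed grey reject bin, 169 mm deep (x -90 to +79 mm), 112 mm wide (y). Origin at its underside, x to its front, z up. Flat closed top at z 115 mm from x -90 to +12 mm; from there the flap slopes down at 30 degrees to its hinge at x 75, z 75 mm; upright front wall below that. Opening 104 mm wide between side walls. Hollow below the flap, floor at z 4 mm.
- flap (a joint): Angle of the bin's steel flap (rad): 0 shut, grows as it swings inward and down, level at 0.52, stop at 1.3. 72 mm long up the slope, 96 mm wide, hinged along its lower front edge. A spring (0.07 N m shut, 0.13 N m at 0.85 rad) shuts it by itself; the connectors' weight alone does not open it.
- conn_a_mid (a point): Middle of one worn connector in the scoop: gold-plated barrel, 16 mm diameter, 36 mm long (its y axis), 30 g. It lies across the scoop (along the scoop's y) and rolls.
- conn_b_mid (a point): Middle of the other worn connector, the same.
- scoop_other_grip (a point): The same point on the handle of the other, identical scoop, which holds two square steel nuts (16 mm) and must stay where it is.
Not all that is in view belongs to the job. Leave any orange or turquoise look-alike of the part that bears conn_b_mid alone.

How it is judged (in metres and radians):
On the way, in this order (a step that is already met when the one before it is completed fails the run):
1. the scoop is lifted with both connectors in it (height (world z) of scoop_grip above 0.1 m and distance between each of conn_a_mid, conn_b_mid and scoop_grip below 0.14 m), for 0.1 s.
2. the scoop presses the flap open (value of joint flap above 0.35 rad and contact force between scoop and bin above 0.2 N), for 0.1 s.
At the end, for the whole second after the job is handed in: Both connectors lie inside the bin (below z 60 mm, between its walls), the flap has sprung shut (under 0.1 rad), and the scoop stands upright (within 10 degrees) and at rest on the cork, anywhere (x of conn_a_mid in the frame of bin between -0.09 and 0.079 m and y of conn_a_mid in the frame of bin between -0.056 and 0.056 m and z of each of conn_a_mid, conn_b_mid in the frame of bin below 0.06 m and x of conn_b_mid in the frame of bin between -0.09 and 0.079 m and y of conn_b_mid in the frame of bin between -0.056 and 0.056 m and value of joint flap below 0.1 rad and height (world z) of scoop_grip between 0.05 and 0.07 m and angle between scoop_grip's own z axis and vertical below 0.17 rad and linear speed of scoop below 0.02 m/s); the robot touches nothing.
It fails at once if the gripper pushes on the bin or its flap (over 2 N) (contact force between the fingers and bin above 2 N).
It fails at once if the other scoop is moved more than 20 mm (distance of scoop_other_grip from where it was at the start of the episode above 0.02 m).
It also fails if it takes over 54 s, if anything falls off the work surface, if the arm or the gripper's body presses on something with over 40 N, if the wrist force passes 120 N, or if a joint passes its speed limit or range.

## Working session

There is one attempt and no reset: what is moved stays moved. The work goes in short steps, Python scripts to look and compute and a tool call to move; the robot and the scene stay as the last step left them, time stands still between calls to the robot, and variables do not carry over. Pictures are saved under pics/ and viewed, and the job is handed in when it is done.

Besides the shell and the picture viewer there is one more tool, called after "Emit:" as name(argument=value, ...), one argument or row to a line, values as JSON. carry_out: Moves the arm, as the interface text tells. Its arguments: {"type":"object","properties":{"increments":{"type":"array","items":{"type":"array","items":{"type":"array","items":{"type":"number","minimum":-1,"maximum":1}}}},"hand":{"type":"number"},"squeeze":{"type":"number"}},"required":["increments"]}

```bash
mkdir -p pics; cat > h.py <<'E'
import numpy as np, cv2
from rig import sense, optics, r, nets
def save(f,name): cv2.imwrite('pics/'+name,cv2.cvtColor(f['img'],cv2.COLOR_RGB2BGR))
def cloud(f):
    H,W=f['range_z'].shape
    fl=H/2/np.tan(np.radians(f['fov_y'])/2)
    K=np.array([[fl,0,f['cx']],[0,fl,f['cy']],[0,0,1.]])
    u,v=np.meshgrid(np.arange(W),np.arange(H))
    p=np.stack([u,v],-1).reshape(-1,1,2).astype(float)
    # draw: d = s(1+k1 s^2)
    n=cv2.undistortPointsIter(p,K,np.array([f['k1'],0,0,0.]),None,None,(3,50,1e-9)).reshape(H,W,2)
    z=f['range_z'][...,None]
    c=np.concatenate([n*z,z],-1)
    return (c-f['t'])@f['R']
E
python3 - <<'E'
from h import *
s=sense(); print({k:np.round(v,3) for k,v in s.items()}, r.tip_reach)
for c in ['scene','top']:
    f=optics.grab_frame(c); save(f,c+'0.png')
    np.savez('/tmp/'+c+'0.npz',**f)
    for t in ['scoop_grip','scoop_other_grip','bin','flap','conn_a_mid']:
        print(c,t,[(np.round(d['point'],1),round(d['confidence'],2)) for d in nets.tip_of(t,c)])
E
```

```text
{'clock': np.float64(0.0), 'qpos': array([-1.144,  0.354,  1.634, -0.   ,  1.155, -0.002]), 'qvel': array([-0.   , -0.001,  0.001, -0.   , -0.001,  0.001]), 'joint_efforts': array([-4.0000e-03, -6.0526e+01, -3.4206e+01, -0.0000e+00,  9.0000e-03,
        0.0000e+00]), 'eef_pos': array([ 259.641, -567.998,  252.522]), 'tcp_rot': array([-3.14 ,  0.   ,  0.429]), 'contact_force': array([-0.493,  0.056,  0.432]), 'wrist_torque': array([-0.018, -0.05 ,  0.009]), 'opening': np.float64(0.999)} 22.0
scene scoop_grip []
scene scoop_other_grip [(array([ 561.1, -257.5,   61. ]), 0.76)]
scene bin [(array([474.3, 246.6,   1.3]), 0.84)]Traceback (most recent call last):
  File "<stdin>", line 7, in <module>
ValueError: it knows: bin, conn_a_mid, conn_b_mid, scoop_grip, scoop_other_grip
```

```bash
python3 - <<'E'
from h import *
for c in ['scene','top']:
    f=optics.grab_frame(c); save(f,c+'0.png')
    np.savez('/tmp/'+c+'0.npz',**f)
    for t in ['scoop_grip','scoop_other_grip','bin','conn_a_mid']:
        print(c,t,[(np.round(d['point'],1),round(d['confidence'],2)) for d in nets.tip_of(t,c)])
E
```

```text
scene scoop_grip [(array([613.7, -65.9,  55.5]), 0.74)]
scene scoop_other_grip [(array([ 559.5, -256.4,   57.9]), 0.72)]
scene bin [(array([473.5, 243.8,   5.5]), 0.95)]
scene conn_a_mid [(array([ 561.3, -256.6,   59.3]), 0.62), (array([552.2, -46.6,  13.4]), 0.39)]
top scoop_grip [(array([611.2, -57.5,  59.3]), 0.77), (array([575.1, -56. ,  14.6]), 0.48)]
top scoop_other_grip [(array([ 564.5, -257.9,   58.1]), 0.89)]
top bin [(array([476.6, 246.5,   1.3]), 0.94)]
top conn_a_mid [(array([560.1, -48.2,   9.3]), 0.63)]
```

View pics/scene0.png

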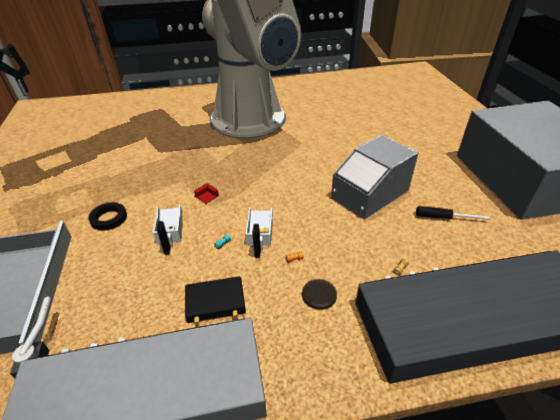

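View pics/top0.png

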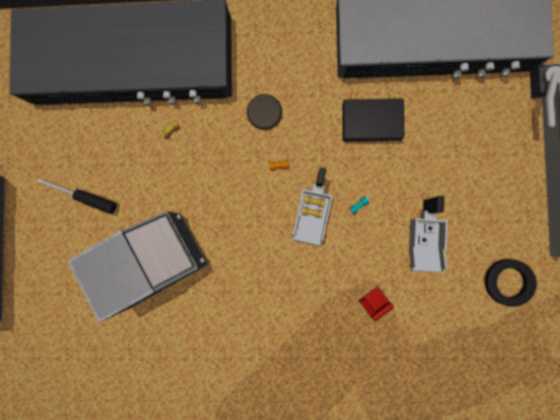

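```bash
python3 - <<'E'
from h import *
f=dict(np.load('/tmp/top0.npz')); P=cloud(f)
g=dict(np.load('/tmp/scene0.npz')); Q=cloud(g)
np.set_printoptions(precision=1,suppress=True)
print(f['t'],f['R'], f['fov_y'])
for nm,P in (('top',P),('scene',Q)):
    A=P.reshape(-1,3); 
    # scoop region
    m=(abs(A[:,0]-570)<85)&(abs(A[:,1]+50)<60)
    S=A[m]
    hnd=S[(S[:,2]>60)&(S[:,2]<90)]
    print(nm,'handle',len(hnd),hnd.mean(0) if len(hnd) else 0, hnd.min(0),hnd.max(0))
    tr=S[(S[:,2]>28)&(S[:,2]<45)]; 
    rc=cv2.minAreaRect(S[(S[:,2]>12)&(S[:,2]<45)][:,:2].astype(np.float32)); print('tray',rc, cv2.boxPoints(rc))
    pr=hnd[hnd[:,2]>70]; rc=cv2.minAreaRect(pr[:,:2].astype(np.float32)); print('handletop',rc)
    # bin
    m=(abs(A[:,0]-475)<150)&(abs(A[:,1]-245)<150)
    B=A[m]; t=B[(B[:,2]>109)&(B[:,2]<121)]
    print('bintop',len(t),t[:,2].mean(),cv2.minAreaRect(t[:,:2].astype(np.float32)))
    print(cv2.boxPoints(cv2.minAreaRect(t[:,:2].astype(np.float32))))
    t=B[(B[:,2]>70)&(B[:,2]<121)]
    print('binall',cv2.minAreaRect(t[:,:2].astype(np.float32)));print(cv2.boxPoints(cv2.minAreaRect(t[:,:2].astype(np.float32))))
f2=cv2.imread('pics/top0.png'); c=cv2.resize(f2[150:260,270:470],(800,440),interpolation=cv2.INTER_CUBIC); cv2.imwrite('pics/z1.png',c)
E
```

```text
[ 21.8 553.9 694.2] [[-0.  -1.  -0.1]
 [-1.   0.  -0. ]
 [ 0.   0.1 -1. ]] 57.22863608951218
top handle 129 [613.8 -63.6  78.1] [600.7 -72.   60.2] [628.4 -55.5  82.5]
tray ((577.3988647460938, -43.31610107421875), (166.1424560546875, 83.49418640136719), 9.327855110168457) [[488.7 -15.6]
 [502.2 -98. ]
 [666.1 -71. ]
 [652.6  11.3]]
handletop ((615.0773315429688, -63.963470458984375), (11.743982315063477, 28.089128494262695), 76.50505065917969)
bintop 4749 115.74636231024355 ((458.7986755371094, 272.8980407714844), (112.28965759277344, 117.36087036132812), 28.326641082763672)
[[381.5 297.9]
 [437.2 194.6]
 [536.1 247.9]
 [480.4 351.2]]
binall ((471.5803527832031, 249.3953857421875), (112.45512390136719, 171.05081176757812), 28.506441116333008)
[[381.4 297.7]
 [463.  147.4]
 [561.8 201.1]
 [480.2 351.4]]
scene handle 95 [621.  -63.2  74.2] [601.8 -71.1  61. ] [631.6 -54.8  79.6]
tray ((578.8788452148438, -42.00257110595703), (162.8900604248047, 82.97404479980469), 8.160470962524414) [[492.4 -12.5]
 [504.1 -94.6]
 [665.4 -71.5]
 [653.6  10.6]]
handletop ((616.7774658203125, -63.061344146728516), (12.420880317687988, 29.33381462097168), 78.49993133544922)
bintop 1307 114.22379085703903 ((459.6060791015625, 275.7041015625), (114.5868911743164, 114.7619400024414), 28.462543487548828)
[[381.9 298.8]
 [436.6 198. ]
 [537.3 252.6]
 [482.6 353.5]]
binall ((473.5496826171875, 250.74667358398438), (115.5660171508789, 172.45848083496094), 28.18288803100586)
[[381.9 299.5]
 [463.3 147.5]
 [565.2 202. ]
 [483.8 354. ]]
```

```bash
python3 - <<'E'
from h import *
f2=cv2.imread('pics/scene0.png'); c=cv2.resize(f2[120:280,130:430],(800,427),interpolation=cv2.INTER_CUBIC); cv2.imwrite('pics/z2.png',c)
E
```

```text
(no output)
```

View pics/z1.png

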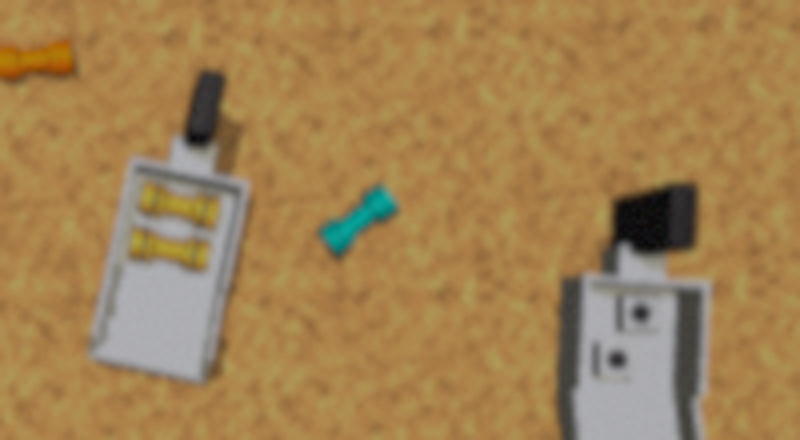

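View pics/z2.png

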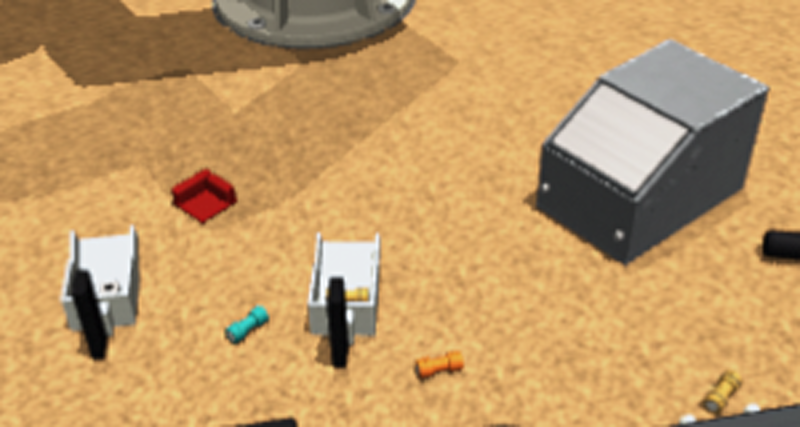

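```bash
cat >> h.py <<'E'
from scipy.spatial.transform import Rotation as Ro
np.set_printoptions(precision=3,suppress=True)
REL=np.diag([-1.,1,-1])
OFF=np.array([0,0,6.]) # TCP in scoop frame rel. grip point
def tool(p,yaw,phi,off=OFF):
    Rs=Ro.from_euler('ZY',[yaw,-phi],degrees=True).as_matrix()
    return np.array(p)+Rs@off, Rs@REL
def inc(P,R):
    s=sense(); R0=Ro.from_euler('xyz',s['tcp_rot']).as_matrix()
    d=R0.T@(P-s['eef_pos']); w=Ro.from_matrix(R0.T@R).as_rotvec(degrees=True)
    print('t',s['clock'],'shift mm',np.linalg.norm(d),'deg',np.linalg.norm(w),'inc',np.r_[d/400,w/60], 'q',s['qpos'])
BO=np.array([475.3,245.3,0]); BY=-61.5
def b2w(p): return BO+Ro.from_euler('Z',BY,degrees=True).apply(p)
def rim(x,z,phi,y=0,yaw=BY):
    """scoop grip position for rim at bin x,z"""
    c,s=np.cos(np.radians(phi)),np.sin(np.radians(phi))
    f=114*c-37*s; u=-114*s-37*c
    return b2w([x+f,y,z-u])
E
python3 -c "
from h import *
inc(*tool([615.5,-63.5,160],-13,0))"
```

```text
t 0.7 shift mm 623.7430877428989 deg 142.43329437876517 inc [ 1.333 -0.778  0.218  0.     0.    -2.374] q [-1.144  0.353  1.633  0.     1.155 -0.002]
```

Emit:
carry_out(
  increments=[
    [[0.07, -0.04, 0.0, 0, 0, -0.11], [0.15, -0.09, 0, 0, 0, -0.22], [0.23, -0.13, 0, 0, 0, -0.33], [0.31, -0.18, 0, 0, 0, -0.44], [0.39, -0.22, 0, 0, 0, -0.55]],
  ],
  hand=0,
  squeeze=70,
)

```text
clock: 1.12
eef_pos: [365.6, -421.8, 253.3]
tcp_rot: [-3.141, -0.0, 1.01]
contact_force: [0.4, -0.2, 0.9]
opening: 1.0
```

```bash
python3 -c "
from h import *
inc(*tool([615.5,-63.5,160],-13,0))"
```

```text
t 1.1167 shift mm 445.5134217034055 deg 109.13499581272598 inc [ 1.091  0.053  0.218  0.    -0.    -1.819] q [-0.859  0.25   1.778  0.     1.114 -0.299]
```

Emit:
carry_out(
  increments=[
    [[0.09, 0.005, 0, 0, 0, -0.11], [0.18, 0.01, 0, 0, 0, -0.22], [0.27, 0.015, 0, 0, 0, -0.33], [0.36, 0.02, 0, 0, 0, -0.44], [0.45, 0.02, 0, 0, 0, -0.55]],
  ],
)

```text
clock: 1.53
eef_pos: [469.4, -274.5, 253.5]
tcp_rot: [3.141, 0.0, 1.586]
contact_force: [0.1, 0.3, 0.8]
opening: 1.0
```

```bash
python3 -c "
from h import *
inc(*tool([615.5,-63.5,160],-13,0))"
```

```text
t 1.5333 shift mm 271.1214543765363 deg 76.10779061599803 inc [ 0.522  0.373  0.219  0.     0.001 -1.268] q [-0.532  0.226  1.808 -0.     1.106 -0.547]
```

Emit:
carry_out(
  increments=[
    [[0.05, 0.035, 0, 0, 0, -0.11], [0.1, 0.07, 0, 0, 0, -0.22], [0.15, 0.11, 0, 0, 0, -0.33], [0.2, 0.15, 0, 0, 0, -0.44], [0.25, 0.19, 0, 0, 0, -0.55]],
  ],
)

```text
clock: 1.95
eef_pos: [544.1, -174.0, 253.4]
tcp_rot: [3.141, 0.0, 2.163]
contact_force: [0.1, -0.0, 0.3]
opening: 1.008
```

```bash
python3 -c "
from h import *
inc(*tool([615.5,-63.5,160],-13,0))"
```

```text
t 1.95 shift mm 157.93965666413763 deg 43.095084376250426 inc [ 0.13   0.302  0.219  0.     0.    -0.718] q [-0.312  0.27   1.751 -0.     1.121 -0.904]
```

Emit:
carry_out(
  increments=[
    [[0.026, 0.06, 0, 0, 0, -0.11], [0.052, 0.12, 0, 0, 0, -0.22], [0.078, 0.18, 0, 0, 0, -0.33], [0.104, 0.24, 0, 0, 0, -0.44], [0.13, 0.302, 0, 0, 0, -0.55]],
  ],
)

```text
clock: 2.37
eef_pos: [615.8, -63.9, 253.3]
tcp_rot: [-3.142, 0.0, 2.738]
contact_force: [0.3, -0.1, -0.8]
opening: 1.004
```

```bash
python3 -c "
from h import *
inc(*tool([615.5,-63.5,120],-13,0))"
```

```text
t 2.3667 shift mm 127.33349943203862 deg 10.10594326129325 inc [ 0.001  0.001  0.318 -0.     0.    -0.168] q [-0.106  0.344  1.647 -0.     1.151 -1.273]
```

Emit:
carry_out(
  increments=[
    [[0, 0, 0.06, 0, 0, -0.08], [0.001, 0.001, 0.12, 0, 0, -0.168], [0.001, 0.001, 0.19, 0, 0, -0.168], [0.001, 0.001, 0.26, 0, 0, -0.168], [0.001, 0.001, 0.318, 0, 0, -0.168]],
  ],
)

```text
clock: 2.78
eef_pos: [614.6, -64.3, 124.4]
tcp_rot: [-3.141, -0.001, 2.909]
contact_force: [-0.1, -0.2, -0.7]
opening: 1.002
```

```bash
python3 -c "
from h import *
inc(*tool([615.5,-63.5,60],-13,0))
for c in ['scene','top']:
    f=optics.grab_frame(c); save(f,c+'1.png')
a=cv2.imread('pics/scene1.png')[160:280,190:340];b=cv2.imread('pics/top1.png')[130:250,250:400]
cv2.imwrite('pics/z3.png',np.hstack([cv2.resize(x,(400,320),interpolation=cv2.INTER_CUBIC) for x in (a,b)]))
"
```

```text
t 2.7833 shift mm 58.37436800223461 deg 0.3352694298132531 inc [-0.002  0.002  0.146 -0.    -0.001 -0.006] q [-0.107  0.486  1.75  -0.     0.906 -1.445]
```

View pics/z3.png

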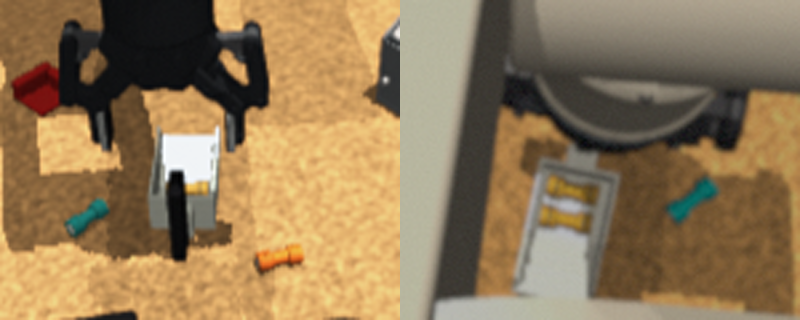

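The scene crop shows the open gripper above the handle, centred on it; the top crop shows both gold connectors side by side at the back of the tray. I'll descend.

Emit:
carry_out(
  increments=[
    [[-0.001, 0.001, 0.04, 0, 0, -0.006], [-0.002, 0.002, 0.08, 0, 0, -0.006], [-0.002, 0.002, 0.12, 0, 0, -0.006], [-0.002, 0.002, 0.146, 0, 0, -0.006], [-0.002, 0.002, 0.146, 0, 0, -0.006]],
  ],
)

```text
clock: 3.3
eef_pos: [615.5, -63.9, 66.9]
tcp_rot: [-3.141, -0.002, 2.915]
contact_force: [0.0, 1.2, -0.5]
opening: 0.999
```

Emit:
carry_out(
  increments=[
    [[0, 0, 0, 0, 0, 0], [0, 0, 0, 0, 0, 0], [0, 0, 0, 0, 0, 0], [0, 0, 0, 0, 0, 0], [0, 0, 0, 0, 0, 0]],
  ],
  hand=1,
  squeeze=60,
)

```text
clock: 3.72
eef_pos: [616.5, -64.0, 68.4]
tcp_rot: [3.141, 0.001, 2.915]
contact_force: [-0.2, 1.2, -0.1]
opening: 0.301
```

Emit:
carry_out(
  increments=[
    [[0, 0, 0, 0, 0, 0], [0, 0, 0, 0, 0, 0], [0, 0, 0, 0, 0, 0], [0, 0, 0, 0, 0, 0], [0, 0, 0, 0, 0, 0]],
  ],
)

```text
clock: 4.13
eef_pos: [616.3, -63.9, 68.1]
tcp_rot: [3.142, 0.001, 2.915]
contact_force: [-1.6, 0.4, 6.9]
opening: 0.137
```

```bash
python3 -c "
from h import *
inc(*tool([615.5,-63.5,60],-13,0)); s=sense(); print(s['opening'],s['contact_force'],s['wrist_torque'])
for c in ['scene','top']:
    f=optics.grab_frame(c); save(f,c+'2.png')
a=cv2.imread('pics/scene2.png')[160:280,190:340];b=cv2.imread('pics/top2.png')[130:250,250:400]
cv2.imwrite('pics/z4.png',np.hstack([cv2.resize(x,(400,320),interpolation=cv2.INTER_CUBIC) for x in (a,b)]))
"
```

```text
t 4.1333 shift mm 2.3315945776697897 deg 0.030661186828393656 inc [0.002 0.001 0.005 0.    0.    0.   ] q [-0.106  0.565  1.773  0.     0.804 -1.45 ]
0.1372777796031905 [-1.649  0.449  6.852] [0.016 0.193 0.026]
```

View pics/z4.png

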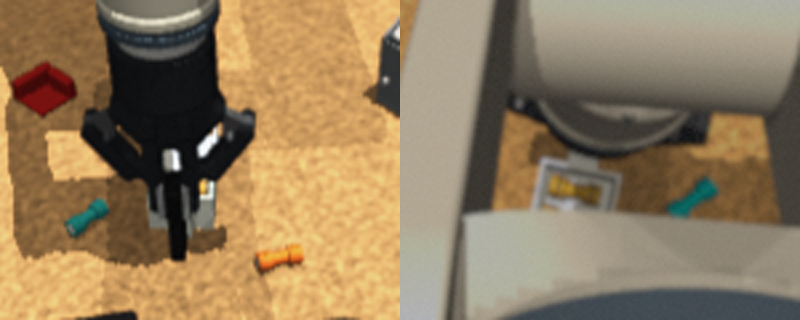

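Emit:
carry_out(
  increments=[
    [[0, 0, -0.01, 0, 0, 0], [0, 0, -0.03, 0, 0, 0], [0, 0, -0.055, 0, 0, 0], [0, 0, -0.08, 0, 0, 0], [0, 0, -0.11, 0, 0, 0]],
  ],
)

```text
clock: 4.65
eef_pos: [616.0, -63.9, 112.7]
tcp_rot: [-3.142, -0.0, 2.915]
contact_force: [-0.1, -0.4, -1.9]
opening: 0.126
```

Emit:
carry_out(
  increments=[
    [[0, 0, -0.03, 0, 0, 0], [0, 0, -0.06, 0, 0, 0], [0, 0, -0.09, 0, 0, 0], [0, 0, -0.12, 0, 0, 0], [0, 0, -0.15, 0, 0, 0]],
  ],
)

```text
clock: 5.07
eef_pos: [616.1, -63.9, 173.2]
tcp_rot: [3.142, 0.0, 2.915]
contact_force: [0.3, 0.0, -1.1]
opening: 0.133
```

Emit:
carry_out(
  increments=[
    [[0, 0, -0.03, 0, 0, 0], [0, 0, -0.06, 0, 0, 0], [0, 0, -0.09, 0, 0, 0], [0, 0, -0.115, 0, 0, 0], [0, 0, -0.125, 0, 0, 0]],
  ],
)

```text
clock: 5.48
eef_pos: [616.8, -64.0, 223.7]
tcp_rot: [3.141, 0.002, 2.915]
contact_force: [-0.4, 0.1, -0.9]
opening: 0.131
```

```bash
sed -i 's/OFF=.*/OFF=np.array([0.5,0,8.])/' h.py; python3 -c "
from h import *
s=sense(); print(s)
inc(*tool([615.5,-63.5,210],-13,10)) 
for c in ['scene','top']:
    f=optics.grab_frame(c); save(f,c+'3.png')
a=cv2.imread('pics/scene3.png')[100:260,150:350]
cv2.imwrite('pics/z5.png',cv2.resize(a,(800,600),interpolation=cv2.INTER_CUBIC))
"
```

```text
{'clock': 5.4833, 'qpos': array([-0.106,  0.373,  1.674,  0.   ,  1.092, -1.45 ]), 'qvel': array([ 0.001, -0.033, -0.025,  0.001,  0.065, -0.001]), 'joint_efforts': array([  0.001, -60.713, -32.634,   0.008,   0.249,  -0.   ]), 'eef_pos': array([616.803, -63.963, 223.685]), 'tcp_rot': array([3.141, 0.002, 2.915]), 'contact_force': array([-0.383,  0.064, -0.879]), 'wrist_torque': array([-0.042, -0.054,  0.044]), 'opening': 0.1310000835739372}
t 5.4833 shift mm 6.156345960533278 deg 9.881115214982536 inc [ 0.006  0.     0.014  0.    -0.165  0.   ] q [-0.106  0.373  1.674  0.     1.092 -1.45 ]
```

View pics/z5.png

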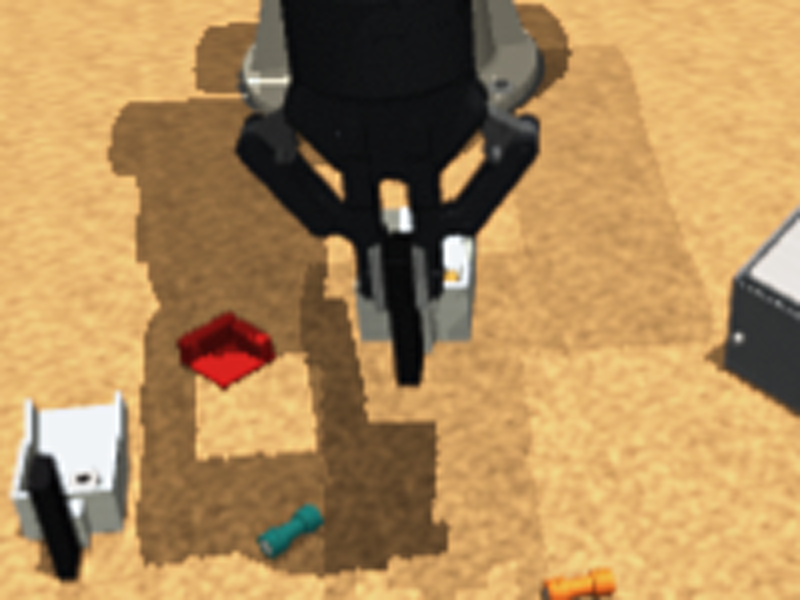

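Emit:
carry_out(
  increments=[
    [[0, 0, 0, 0, -0.008, 0], [0, 0, 0, 0, -0.016, 0], [0, 0, 0, 0, -0.025, 0], [0, 0, 0, 0, -0.034, 0], [0, 0, 0, 0, -0.042, 0]],
  ],
)

```text
clock: 6.0
eef_pos: [615.8, -63.9, 221.2]
tcp_rot: [-3.142, 0.044, 2.915]
contact_force: [0.1, -0.3, -1.0]
opening: 0.132
```

Emit:
carry_out(
  increments=[
    [[0, 0, 0, 0, -0.008, 0], [0, 0, 0, 0, -0.016, 0], [0, 0, 0, 0, -0.025, 0], [0, 0, 0, 0, -0.034, 0], [0, 0, 0, 0, -0.042, 0]],
  ],
)

```text
clock: 6.42
eef_pos: [616.0, -63.9, 221.7]
tcp_rot: [-3.142, 0.089, 2.915]
contact_force: [0.2, -1.1, -1.2]
opening: 0.13
```

Emit:
carry_out(
  increments=[
    [[0, 0, 0, 0, -0.016, 0], [0, 0, 0, 0, -0.032, 0], [0, 0, 0, 0, -0.048, 0], [0, 0, 0, 0, -0.064, 0], [0, 0, 0, 0, -0.08, 0]],
  ],
)

```text
clock: 6.83
eef_pos: [616.0, -63.9, 221.7]
tcp_rot: [3.142, 0.173, 2.915]
contact_force: [-0.1, -0.2, -1.2]
opening: 0.131
```

```bash
python3 -c "
from h import *
print(rim(35,125,10))
inc(*tool([615.5,-63.5,210],-13,10)) 
inc(*tool(rim(60,160,10),BY,10)) 
for c in ['scene','top']:
    f=optics.grab_frame(c); save(f,c+'4.png')
a=cv2.imread('pics/scene4.png')[100:260,150:350]
b=cv2.imread('pics/top4.png')[130:290,250:450]
cv2.imwrite('pics/z6.png',np.hstack([cv2.resize(x,(400,320),interpolation=cv2.INTER_CUBIC) for x in (a,b)]))
"
```

```text
[542.505 121.525 181.234]
t 6.8333 shift mm 4.035747787764624 deg 0.0640405131946721 inc [ 0.005  0.001  0.009  0.    -0.001  0.   ] q [-0.094  0.298  1.8   -0.03   0.871 -1.421]
t 6.8333 shift mm 175.53521577138815 deg 48.512136436637476 inc [ 0.239  0.365 -0.048  0.14  -0.001  0.796] q [-0.094  0.298  1.8   -0.03   0.871 -1.421]
```

View pics/z6.png

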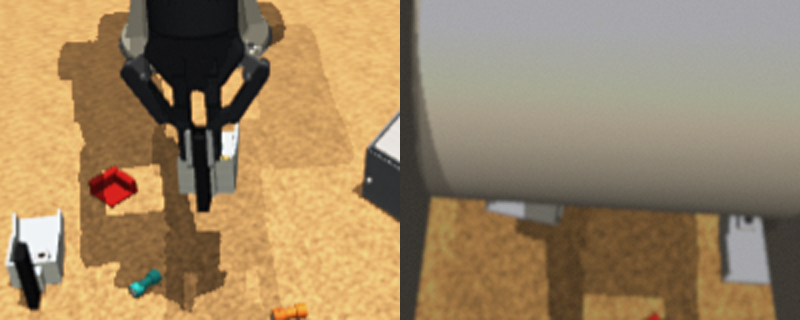

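Emit:
carry_out(
  increments=[
    [[0.004, 0.006, 0, 0.002, 0, 0.013], [0.013, 0.02, -0.002, 0.007, 0, 0.04], [0.024, 0.036, -0.004, 0.014, 0, 0.08], [0.036, 0.054, -0.007, 0.021, 0, 0.12], [0.048, 0.072, -0.01, 0.028, 0, 0.16]],
  ],
)

```text
clock: 7.35
eef_pos: [603.4, -31.1, 222.4]
tcp_rot: [-3.141, 0.172, 2.742]
contact_force: [0.4, 0.2, -2.0]
opening: 0.129
```

```bash
python3 -c "
from h import *
inc(*tool(rim(60,160,10),BY,10)) "
```

```text
t 7.35 shift mm 140.39930442008455 deg 38.57814342994719 inc [ 0.237  0.254 -0.046  0.111 -0.003  0.633] q [-0.02   0.28   1.824 -0.082  0.88  -1.143]
```

Emit:
carry_out(
  increments=[
    [[0.016, 0.017, -0.003, 0.007, 0, 0.042], [0.032, 0.034, -0.006, 0.015, 0, 0.085], [0.048, 0.051, -0.009, 0.022, -0.001, 0.127], [0.064, 0.068, -0.012, 0.03, -0.001, 0.17], [0.08, 0.085, -0.015, 0.037, -0.001, 0.211]],
  ],
)

```text
clock: 7.77
eef_pos: [586.5, 13.1, 222.8]
tcp_rot: [-3.141, 0.173, 2.517]
contact_force: [-0.3, 0.2, -1.7]
opening: 0.129
```

```bash
python3 -c "
from h import *
inc(*tool(rim(60,160,10),BY,10)) "
```

```text
t 7.7667 shift mm 93.09409333932622 deg 25.73356523189292 inc [ 0.19   0.129 -0.037  0.074 -0.001  0.423] q [ 0.081  0.266  1.843 -0.143  0.906 -0.785]
```

Emit:
carry_out(
  increments=[
    [[0.019, 0.013, -0.004, 0.007, 0, 0.042], [0.038, 0.026, -0.007, 0.015, 0, 0.085], [0.057, 0.039, -0.011, 0.022, 0, 0.127], [0.076, 0.052, -0.015, 0.03, 0, 0.17], [0.095, 0.065, -0.018, 0.037, 0, 0.211]],
  ],
)

```text
clock: 8.18
eef_pos: [570.3, 56.8, 223.4]
tcp_rot: [-3.141, 0.173, 2.293]
contact_force: [0.8, 0.2, -1.2]
opening: 0.129
```

```bash
python3 -c "
from h import *
inc(*tool(rim(60,160,10),BY,10)) "
```

```text
t 8.1833 shift mm 46.48915522129977 deg 12.879536170767748 inc [ 0.107  0.041 -0.021  0.037 -0.001  0.211] q [ 0.179  0.264  1.844 -0.182  0.952 -0.443]
```

Emit:
carry_out(
  increments=[
    [[0.024, 0.009, -0.005, 0.007, 0, 0.045], [0.05, 0.019, -0.01, 0.017, 0, 0.1], [0.076, 0.029, -0.015, 0.026, 0, 0.15], [0.095, 0.037, -0.019, 0.033, -0.001, 0.19], [0.107, 0.041, -0.021, 0.037, -0.001, 0.211]],
  ],
)

```text
clock: 8.6
eef_pos: [553.6, 100.8, 224.3]
tcp_rot: [-3.141, 0.174, 2.069]
contact_force: [-0.0, -0.3, -1.5]
opening: 0.13
```

```bash
python3 -c "
from h import *
inc(*tool(rim(60,160,10),BY,10)) 
for c in ['scene','top']:
    f=optics.grab_frame(c); save(f,c+'5.png'); np.savez('/tmp/%s5.npz'%c,**f)
    Bf=Ro.from_euler('Z',-BY,degrees=True).apply((cloud(f)-BO).reshape(-1,3)).reshape(420,560,3); np.save('/tmp/%s5b.npy'%c,Bf)
a=cv2.imread('pics/scene5.png')[80:240,270:470]
b=cv2.imread('pics/top5.png')[170:330,60:260]
cv2.imwrite('pics/z7.png',np.hstack([cv2.resize(x,(400,320),interpolation=cv2.INTER_CUBIC) for x in (a,b)]))
"
```

```text
t 8.6 shift mm 0.6325138204482763 deg 0.05368791151779231 inc [-0.001  0.     0.001 -0.    -0.     0.001] q [ 0.274  0.27   1.833 -0.201  1.009 -0.119]
```

View pics/z7.png

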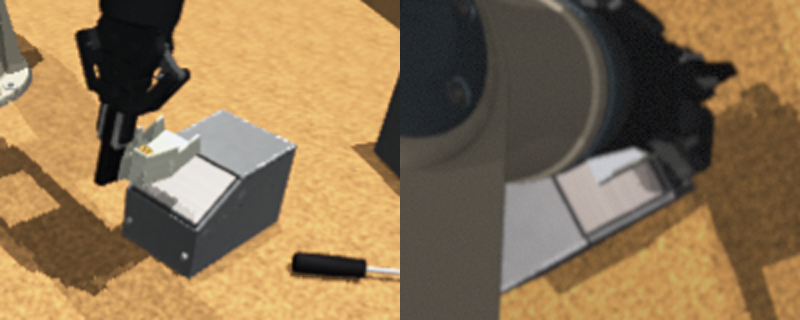

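```bash
python3 -c "
from h import *
for c in ['scene','top']:
    B=np.load('/tmp/%s5b.npy'%c); f=np.load('/tmp/%s5.npz'%c); im=f['img'].astype(int)
    m=(B[...,2]>125)&(B[...,2]<190)&(abs(B[...,1])<50)&(B[...,0]>20)&(B[...,0]<150)&(im.mean(-1)>110)
    S=B[m]; print(c,m.sum())
    for x0 in range(40,130,10):
        t=S[(S[:,0]>=x0)&(S[:,0]<x0+10)]
        if len(t): print(x0,len(t),'y',t[:,1].min(),t[:,1].max(),'z',t[:,2].min(),t[:,2].max())
"
python3 - <<'E'
# predicted at phi=10 rim(60,160)
import numpy as np
c,s=np.cos(np.radians(10)),np.sin(np.radians(10))
gx=60+114*c-37*s; gz=160+114*s+37*c
for n,a,b in [('walltop front',114,-24),('rim',114,-37),('walltop back',24,-24),('corner',72,-60)]:
    print(n, gx-(a*c+b*s), gz-a*s+b*c)
E
```

```text
scene 694
50 10 y -20.92960769920385 5.911092816237011 z 157.25969578909556 160.4526244402193
60 93 y -24.759294046454826 29.123915978621138 z 153.2217710038281 180.77376843106487
70 100 y -27.071824935978494 29.17651612943604 z 152.85400856982213 180.24894098777028
80 66 y -25.717812579218013 28.836623138697774 z 148.44098951260094 176.37129919828934
90 59 y -26.050754942887334 28.927151666544745 z 147.54171511184668 180.29647512877756
100 83 y -25.238664281086105 28.57101656329012 z 145.52817722232473 182.27868489302875
110 54 y -24.843769825501465 29.388076684060355 z 145.9447603286896 183.8019673112201
120 49 y 23.99836506734356 28.86100941516722 z 148.35596095501495 185.66258139089592
top 268
50 15 y -20.99854318839431 -6.962466789052181 z 159.12244788170776 163.45892085668854
60 88 y -27.296860947174785 -7.05742061893503 z 155.3827396813803 181.5542137603259
70 74 y -27.180564468969386 -9.9948868076106 z 154.30357626022112 181.07133498088473
80 59 y -27.362510170237105 -12.86360113565556 z 152.01765402007476 178.58021809023361
90 25 y -27.388849674701866 -15.239329588378679 z 151.9704166797419 183.27628803449804
100 7 y -27.14516792047374 -24.656327231692337 z 179.76504159082936 182.58849525886615
walltop front 57.74257369032989 172.8025007891587
rim 59.999999999999986 160.0
walltop back 146.3752714614286 188.43083677918244
corner 105.35583371285212 144.64264514273026
```

```bash
python3 -c "
from h import *
inc(*tool(rim(28,122,15),BY,15)) "
```

```text
t 8.7 shift mm 47.53012512540888 deg 5.028693784904634 inc [ 0.105  0.001  0.055  0.    -0.084  0.004] q [ 0.274  0.27   1.833 -0.201  1.008 -0.123]
```

Emit:
carry_out(
  increments=[
    [[0.012, 0, 0.006, 0, -0.012, 0], [0.035, 0, 0.018, 0, -0.03, 0.001], [0.065, 0, 0.034, 0, -0.05, 0.002], [0.09, 0.001, 0.047, 0, -0.07, 0.003], [0.105, 0.001, 0.055, 0, -0.084, 0.004]],
  ],
)

```text
clock: 9.12
eef_pos: [535.1, 133.1, 194.3]
tcp_rot: [-3.141, 0.263, 2.068]
contact_force: [0.2, 0.1, -1.4]
opening: 0.133
```

```bash
python3 -c "
from h import *
inc(*tool(rim(28,90,18),BY,18)) 
for c in ['scene','top']:
    f=optics.grab_frame(c); save(f,c+'6.png')
a=cv2.imread('pics/scene6.png')[80:240,270:470]
cv2.imwrite('pics/z8.png',cv2.resize(a,(700,560),interpolation=cv2.INTER_CUBIC))
"
```

```text
t 9.1167 shift mm 26.459393744470255 deg 2.906094313133895 inc [ 0.027  0.002  0.06  -0.    -0.048 -0.   ] q [ 0.392  0.298  1.888 -0.323  0.953  0.083]
```

View pics/z8.png

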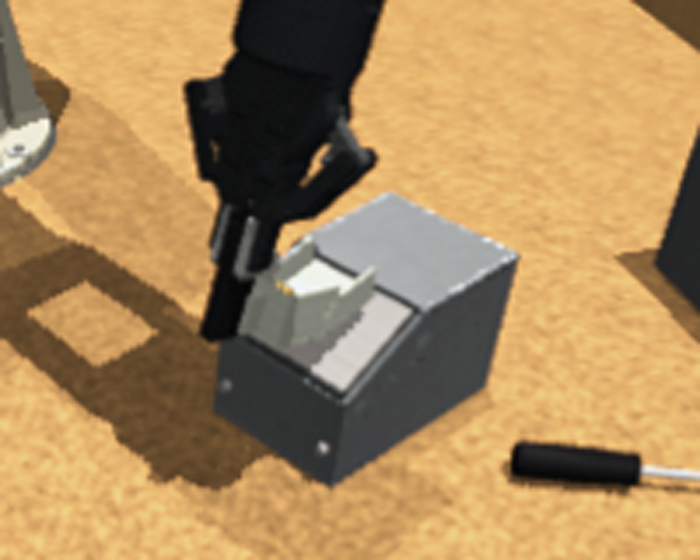

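Emit:
carry_out(
  increments=[
    [[0.005, 0, 0.012, 0, -0.01, 0], [0.011, 0.001, 0.024, 0, -0.02, 0], [0.017, 0.001, 0.038, 0, -0.03, 0], [0.023, 0.002, 0.051, 0, -0.04, 0], [0.027, 0.002, 0.06, 0, -0.048, 0]],
  ],
)

```text
clock: 9.63
eef_pos: [534.6, 136.8, 168.5]
tcp_rot: [-3.142, 0.313, 2.067]
contact_force: [-1.2, 0.5, 0.3]
opening: 0.131
```

```bash
python3 -c "
from h import *
inc(*tool(rim(22,82,22),BY,22)); s=sense(); print(s['contact_force'],s['wrist_torque'])
for c in ['scene','top']:
    f=optics.grab_frame(c); save(f,c+'7.png')
a=cv2.imread('pics/scene7.png')[80:240,270:470]
cv2.imwrite('pics/z9.png',cv2.resize(a,(700,560),interpolation=cv2.INTER_CUBIC))
"
```

```text
t 9.6333 shift mm 12.513204449722814 deg 4.051429516173004 inc [ 0.031 -0.001 -0.005 -0.    -0.068 -0.001] q [ 0.427  0.339  1.912 -0.4    0.909  0.182]
[-1.182  0.514  0.286] [ 0.256  0.202 -0.033]
```

View pics/z9.png

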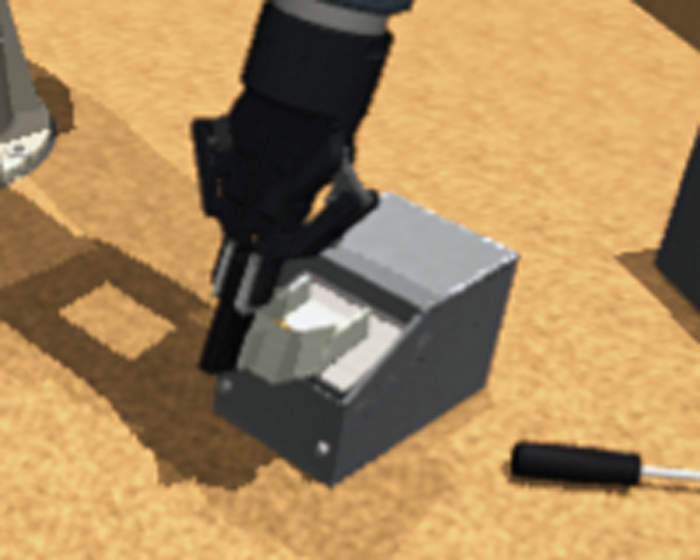

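Emit:
carry_out(
  increments=[
    [[0.006, 0, -0.001, 0, -0.013, 0], [0.012, 0, -0.002, 0, -0.027, 0], [0.019, 0, -0.003, 0, -0.04, 0], [0.025, -0.001, -0.004, 0, -0.054, 0], [0.031, -0.001, -0.005, 0, -0.068, -0.001]],
  ],
)

```text
clock: 10.15
eef_pos: [528.6, 147.8, 167.9]
tcp_rot: [3.141, 0.386, 2.069]
contact_force: [1.2, -4.4, 6.0]
opening: 0.134
```

Emit:
carry_out(
  increments=[
    [[0, 0, 0, 0, 0, 0], [0, 0, 0, 0, 0, 0], [0, 0, 0, 0, 0, 0]],
  ],
)

```text
clock: 10.4
eef_pos: [528.5, 148.0, 167.7]
tcp_rot: [3.141, 0.383, 2.069]
contact_force: [0.8, -0.3, 4.8]
opening: 0.133
```

```bash
python3 -c "
from h import *
s=sense(); print(s['contact_force'],s['wrist_torque'])
inc(*tool(rim(22,82,22),BY,22))
inc(*tool(rim(18,74,35),BY,35))
for c in ['scene','top']:
    f=optics.grab_frame(c); save(f,c+'8.png')
    B=Ro.from_euler('Z',-BY,degrees=True).apply((cloud(f)-BO).reshape(-1,3)).reshape(420,560,3)
    t=B[(abs(abs(B[...,1])-40)<5)&(B[...,0]>5)&(B[...,0]<74)&(B[...,2]>30)&(B[...,2]<112)]
    for x0 in range(5,75,10):
        u=t[abs(t[:,0]-x0-5)<5]; print(c,x0,len(u),np.median(u[:,2]) if len(u) else 0)
a=cv2.imread('pics/scene8.png')[80:240,270:470]
cv2.imwrite('pics/z10.png',cv2.resize(a,(700,560),interpolation=cv2.INTER_CUBIC))
"
```

```text
[ 0.803 -0.327  4.781] [0.093 0.142 0.013]
t 10.4 shift mm 1.1403873414604104 deg 0.06307984398543366 inc [ 0.    -0.001  0.003  0.001 -0.001  0.   ] q [ 0.49   0.349  1.921 -0.486  0.928  0.298]
t 10.4 shift mm 26.48601975126237 deg 13.035871855221403 inc [ 0.05  -0.001 -0.044  0.001 -0.217  0.   ] q [ 0.49   0.349  1.921 -0.486  0.928  0.298]
scene 5 4 96.77361106753364
scene 15 4 80.5177777111696
scene 25 8 79.78433605452688
scene 35 11 78.71898995812626
scene 45 10 77.76570650949023
scene 55 13 77.62768276384985
scene 65 11 76.98904637354252
top 5 38 81.69671327639423
top 15 12 81.42340909077863
top 25 0 0
top 35 0 0
top 45 0 0
top 55 6 78.62126197598474
top 65 27 77.78320384494602
```

View pics/z10.png

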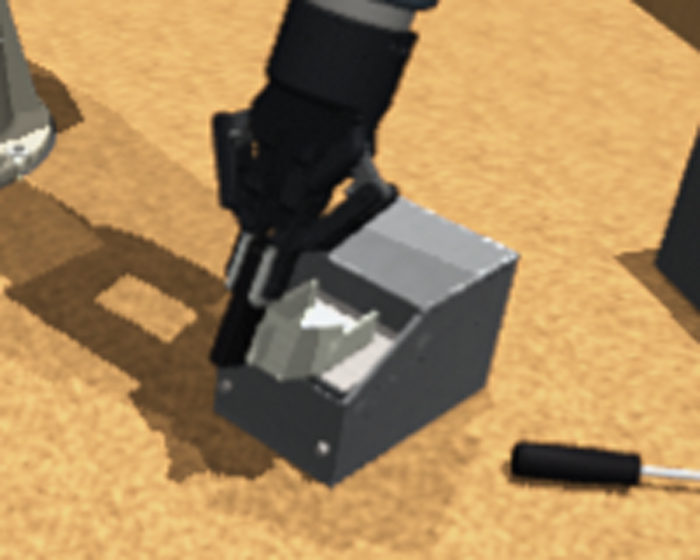

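Emit:
carry_out(
  increments=[
    [[0.01, 0, -0.009, 0, -0.043, 0], [0.02, 0, -0.018, 0, -0.087, 0], [0.03, 0, -0.027, 0, -0.13, 0], [0.04, -0.001, -0.036, 0, -0.174, 0], [0.05, -0.001, -0.044, 0, -0.217, 0]],
  ],
)

```text
clock: 10.92
eef_pos: [515.8, 169.5, 176.2]
tcp_rot: [3.142, 0.613, 2.068]
contact_force: [0.2, -0.5, 0.3]
opening: 0.131
```

```bash
python3 -c "
from h import *
s=sense(); print(s['contact_force'],s['wrist_torque'])
inc(*tool(rim(15,62,48),BY,48))
"
```

```text
[ 0.195 -0.531  0.31 ] [0.157 0.091 0.016]
t 10.9167 shift mm 27.82102807667221 deg 12.889957256838855 inc [ 0.055  0.002 -0.042  0.    -0.215 -0.   ] q [ 0.657  0.396  1.924 -0.71   1.058  0.593]
```

Emit:
carry_out(
  increments=[
    [[0.011, 0, -0.008, 0, -0.043, 0], [0.022, 0.001, -0.017, 0, -0.087, 0], [0.033, 0.001, -0.025, 0, -0.13, 0], [0.044, 0.002, -0.034, 0, -0.174, 0], [0.055, 0.002, -0.042, 0, -0.215, 0]],
  ],
)

```text
clock: 11.33
eef_pos: [503.2, 194.3, 177.1]
tcp_rot: [-3.141, 0.838, 2.069]
contact_force: [0.4, 0.9, 0.8]
opening: 0.126
```

```bash
python3 -c "
from h import *
s=sense(); print(s['contact_force'],s['wrist_torque'])
inc(*tool(rim(15,60,56),BY,56))
for c in ['scene','top']:
    f=optics.grab_frame(c); save(f,c+'9.png')
a=cv2.imread('pics/scene9.png')[80:240,270:470]
b=cv2.imread('pics/top9.png')[170:330,60:260]
cv2.imwrite('pics/z11.png',np.hstack([cv2.resize(x,(400,320),interpolation=cv2.INTER_CUBIC) for x in (a,b)]))
"
```

```text
[0.417 0.923 0.821] [ 0.238  0.186 -0.023]
t 11.3333 shift mm 16.697869761930633 deg 7.986170034218187 inc [ 0.022 -0.    -0.035 -0.    -0.133  0.   ] q [ 0.801  0.493  1.903 -0.855  1.223  0.811]
```

View pics/z11.png

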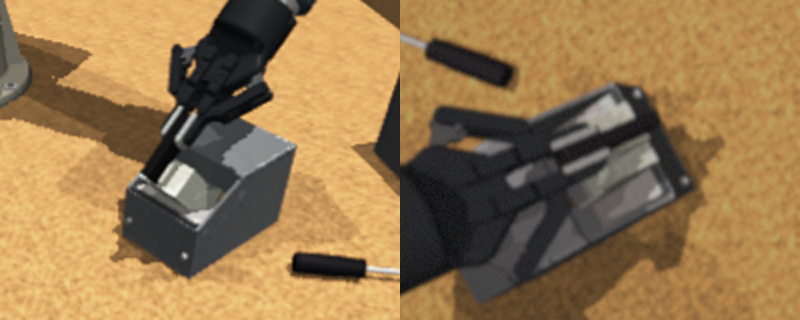

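Emit:
carry_out(
  increments=[
    [[0.005, 0, -0.008, 0, -0.03, 0], [0.01, 0, -0.016, 0, -0.06, 0], [0.016, 0, -0.026, 0, -0.1, 0], [0.022, 0, -0.035, 0, -0.133, 0], [0.022, 0, -0.035, 0, -0.133, 0]],
  ],
)

```text
clock: 11.85
eef_pos: [495.4, 208.7, 179.4]
tcp_rot: [-3.139, 0.975, 2.071]
contact_force: [0.1, 0.3, 2.5]
opening: 0.132
```

Emit:
carry_out(
  increments=[
    [[0, 0, 0, 0, 0, 0], [0, 0, 0, 0, 0, 0], [0, 0, 0, 0, 0, 0], [0, 0, 0, 0, 0, 0], [0, 0, 0, 0, 0, 0]],
  ],
)

```text
clock: 12.27
eef_pos: [495.8, 208.2, 180.4]
tcp_rot: [3.141, 0.975, 2.068]
contact_force: [-0.7, -0.3, 1.1]
opening: 0.132
```

```bash
python3 -c "
from h import *
s=sense(); print(s['contact_force'],s['wrist_torque'])
inc(*tool(rim(15,60,56),BY,56))
for c in ['scene','top']:
    f=optics.grab_frame(c); save(f,c+'10.png')
    print([(x['point'],x['confidence']) for x in nets.tip_of('conn_a_mid',c)])
a=cv2.imread('pics/scene10.png')[130:220,320:430]
b=cv2.imread('pics/top10.png')[190:310,60:220]
cv2.imwrite('pics/z12.png',np.hstack([cv2.resize(x,(400,320),interpolation=cv2.INTER_CUBIC) for x in (a,b)]))
"
```

```text
[-0.671 -0.274  1.052] [ 0.565  0.361 -0.06 ]
t 12.2667 shift mm 0.8378681464431923 deg 0.16468711361757501 inc [ 0.002 -0.001 -0.001 -0.    -0.003 -0.   ] q [ 0.872  0.558  1.881 -0.914  1.335  0.905]
[]
[]
```

View pics/z12.png

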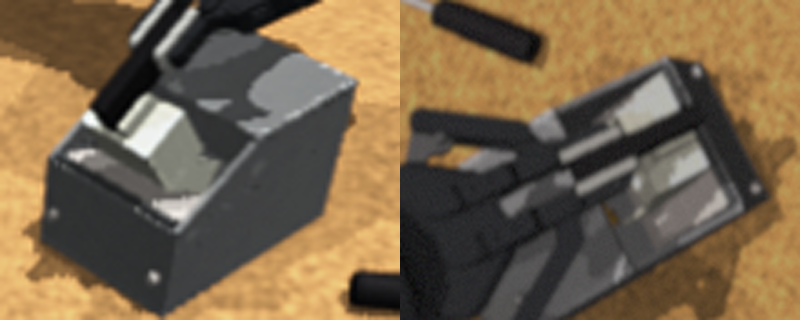

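```bash
python3 -c "
from h import *
inc(*tool(rim(14,56,63),BY,63))
"
```

```text
t 12.4667 shift mm 16.44927197168585 deg 7.121261355148575 inc [ 0.027 -0.001 -0.031  0.    -0.119  0.   ] q [ 0.872  0.559  1.881 -0.915  1.335  0.905]
```

Emit:
carry_out(
  increments=[
    [[0.009, 0, -0.01, 0, -0.04, 0], [0.018, 0, -0.02, 0, -0.08, 0], [0.027, -0.001, -0.031, 0, -0.119, 0], [0.027, -0.001, -0.031, 0, -0.119, 0], [0.027, -0.001, -0.031, 0, -0.119, 0]],
  ],
)

```text
clock: 12.88
eef_pos: [487.5, 222.9, 177.7]
tcp_rot: [-3.139, 1.099, 2.072]
contact_force: [-1.2, 1.2, 1.1]
opening: 0.126
```

Emit:
carry_out(
  increments=[
    [[0, 0, 0, 0, 0, 0], [0, 0, 0, 0, 0, 0], [0, 0, 0, 0, 0, 0], [0, 0, 0, 0, 0, 0], [0, 0, 0, 0, 0, 0]],
  ],
)

```text
clock: 13.3
eef_pos: [487.7, 222.5, 178.5]
tcp_rot: [3.141, 1.099, 2.068]
contact_force: [0.3, 1.9, 0.5]
opening: 0.133
```

```bash
python3 -c "
from h import *
s=sense(); print(s['contact_force'],s['wrist_torque'])
inc(*tool(rim(30,100,50),BY,50))
for c in ['scene','top']:
    f=optics.grab_frame(c); save(f,c+'11.png')
a=cv2.imread('pics/scene11.png')[130:220,320:430]
b=cv2.imread('pics/top11.png')[190:310,60:220]
cv2.imwrite('pics/z13.png',np.hstack([cv2.resize(x,(400,320),interpolation=cv2.INTER_CUBIC) for x in (a,b)]))
"
```

```text
[0.299 1.859 0.474] [0.519 0.348 0.004]
t 13.3 shift mm 57.603786484766644 deg 12.995456968905502 inc [-0.134  0.     0.053  0.     0.217 -0.   ] q [ 0.93   0.632  1.856 -0.955  1.437  0.981]
```

View pics/z13.png

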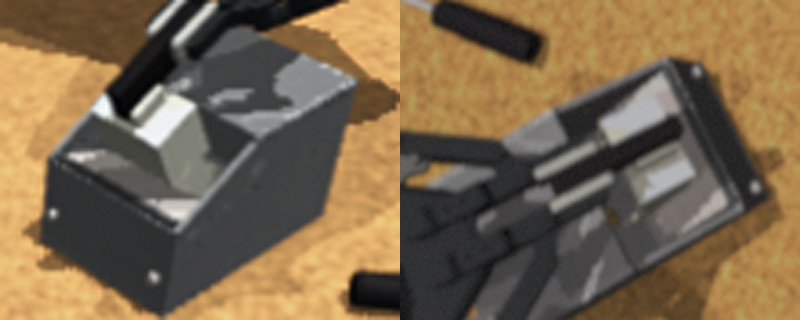

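```bash
python3 -c "
from h import *
f=optics.grab_frame('top'); B=Ro.from_euler('Z',-BY,degrees=True).apply((cloud(f)-BO).reshape(-1,3)).reshape(420,560,3)
for v in range(264,276,2): print(v,[(f['img'][v,u].tolist(),B[v,u].round().astype(int).tolist()) for u in range(140,150,2)])
b=cv2.cvtColor(f['img'],cv2.COLOR_RGB2BGR)[235:295,115:195]
cv2.imwrite('pics/z14.png',cv2.resize(b,(800,600),interpolation=cv2.INTER_CUBIC))
"
```

```text
264 [([46, 45, 46], [40, -18, 183]), ([45, 46, 45], [40, -19, 176]), ([66, 64, 67], [-25, 2, 5]), ([69, 68, 69], [-22, 0, 4]), ([68, 67, 67], [258, -91, 721])]
266 [([47, 45, 44], [35, -20, 173]), ([52, 50, 44], [-30, 0, 7]), ([68, 66, 67], [-28, -1, 2]), ([70, 68, 69], [-24, -3, 4]), ([68, 66, 68], [-20, -6, 7])]
268 [([91, 87, 87], [10, -15, 117]), ([72, 58, 47], [-27, -5, 18]), ([70, 59, 47], [-25, -6, 15]), ([65, 63, 62], [-25, -7, 6]), ([70, 70, 70], [-22, -9, 4])]
270 [([118, 115, 117], [8, -18, 115]), ([77, 69, 63], [11, -19, 116]), ([67, 51, 25], [-25, -10, 18]), ([61, 54, 44], [-24, -11, 13]), ([70, 69, 69], [-24, -12, 4])]
272 [([107, 106, 104], [8, -21, 118]), ([77, 75, 74], [10, -22, 116]), ([76, 57, 31], [-27, -13, 19]), ([71, 55, 31], [-25, -15, 16]), ([68, 64, 63], [-25, -15, 6])]
274 [([82, 81, 81], [6, -23, 116]), ([69, 69, 68], [8, -25, 116]), ([65, 58, 51], [10, -26, 114]), ([66, 59, 51], [-30, -17, 6]), ([68, 65, 65], [-28, -19, 4])]
```

View pics/z14.png

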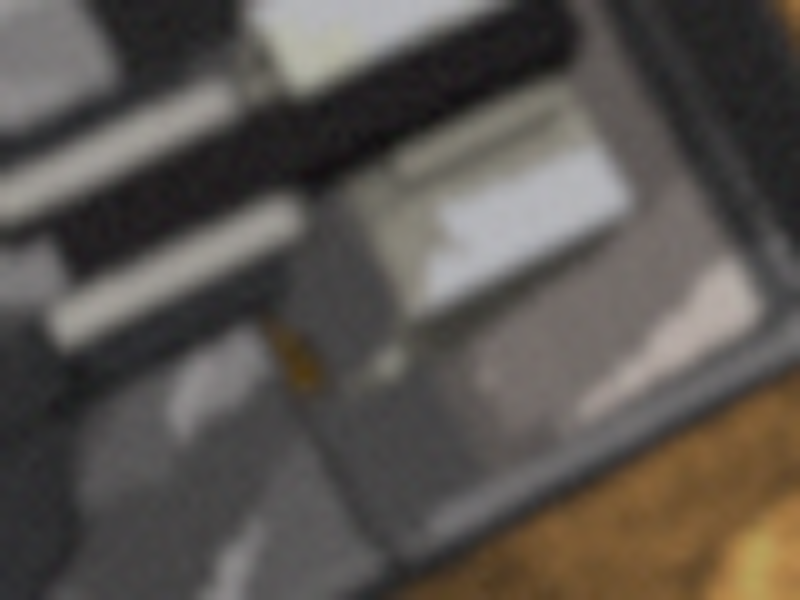

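```bash
python3 -c "
from h import *
inc(*tool(rim(15,64,46),BY,46))
inc(*tool(rim(18,76,34),BY,34))
"
```

```text
t 13.45 shift mm 36.314479935259705 deg 17.017692597342815 inc [-0.039 -0.     0.082  0.     0.284  0.   ] q [ 0.93   0.633  1.856 -0.955  1.437  0.981]
t 13.45 shift mm 61.90842685799116 deg 29.01768576421584 inc [-0.068 -0.     0.139  0.     0.484  0.   ] q [ 0.93   0.633  1.856 -0.955  1.437  0.981]
```

Emit:
carry_out(
  increments=[
    [[-0.013, 0, 0.028, 0, 0.095, 0], [-0.026, 0, 0.055, 0, 0.19, 0], [-0.039, 0, 0.082, 0, 0.284, 0], [-0.053, 0, 0.11, 0, 0.384, 0], [-0.068, 0, 0.139, 0, 0.484, 0]],
  ],
)

```text
clock: 13.87
eef_pos: [517.4, 168.4, 177.7]
tcp_rot: [3.139, 0.589, 2.069]
contact_force: [-0.7, 0.4, 0.5]
opening: 0.132
```

```bash
python3 -c "
from h import *
s=sense(); print(s['contact_force'],s['wrist_torque'])
inc(*tool(rim(22,86,22),BY,22))
inc(*tool(rim(28,125,20),BY,20))
f=optics.grab_frame('scene');save(f,'scene12.png')
a=cv2.imread('pics/scene12.png')[80:240,270:470]
cv2.imwrite('pics/z15.png',cv2.resize(a,(700,560),interpolation=cv2.INTER_CUBIC))
"
```

```text
[-0.66   0.422  0.484] [ 0.401  0.36  -0.016]
t 13.8667 shift mm 24.696419051130786 deg 11.728437467376358 inc [-0.039 -0.001  0.048  0.002  0.195  0.001] q [ 0.642  0.386  1.923 -0.689  1.044  0.563]
t 13.8667 shift mm 43.41030699172217 deg 13.728284124464045 inc [-0.108 -0.001 -0.015  0.002  0.229  0.001] q [ 0.642  0.386  1.923 -0.689  1.044  0.563]
```

View pics/z15.png

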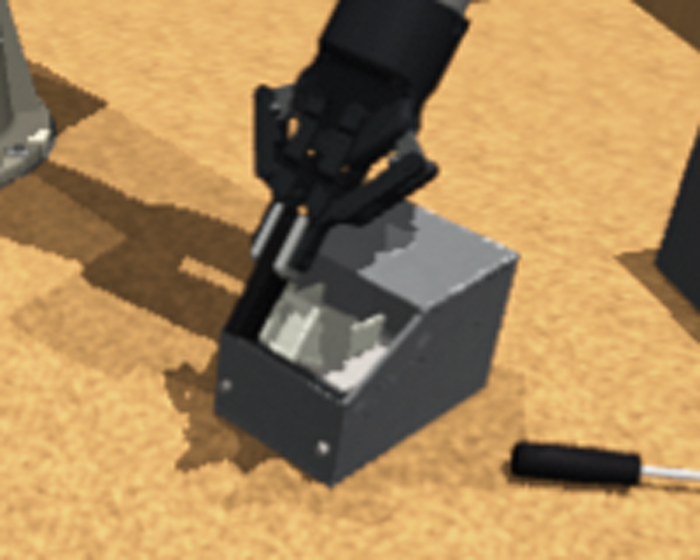

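Emit:
carry_out(
  increments=[
    [[-0.013, 0, 0.016, 0, 0.065, 0], [-0.026, 0, 0.032, 0.001, 0.13, 0], [-0.039, -0.001, 0.048, 0.002, 0.195, 0.001], [-0.055, -0.001, 0.034, 0.002, 0.21, 0.001], [-0.073, -0.001, 0.017, 0.002, 0.22, 0.001]],
  ],
)

```text
clock: 14.33
eef_pos: [529.9, 141.7, 187.8]
tcp_rot: [-3.138, 0.362, 2.066]
contact_force: [-0.2, -1.7, -0.2]
opening: 0.128
```

```bash
python3 -c "
from h import *
s=sense(); print(s['contact_force'],s['wrist_torque'])
inc(*tool(rim(30,130,15),BY,15))
f=optics.grab_frame('scene');save(f,'scene13.png')
a=cv2.imread('pics/scene13.png')[80:240,270:470]
cv2.imwrite('pics/z16.png',cv2.resize(a,(700,560),interpolation=cv2.INTER_CUBIC))
"
```

```text
[-0.154 -1.704 -0.238] [-0.011  0.017 -0.088]
t 14.3333 shift mm 19.408046865054807 deg 5.7678373730131725 inc [-0.041  0.003 -0.025 -0.004  0.096 -0.002] q [ 0.467  0.317  1.905 -0.447  0.962  0.239]
```

View pics/z16.png

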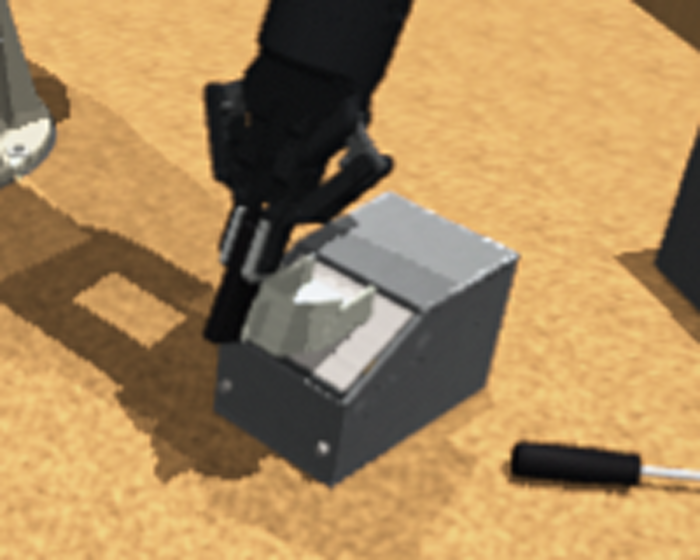

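Emit:
carry_out(
  increments=[
    [[-0.01, 0.001, -0.02, -0.001, 0.02, 0], [-0.03, 0.002, -0.05, -0.002, 0.05, 0], [-0.06, 0.003, -0.08, -0.004, 0.08, -0.001], [-0.09, 0.003, -0.1, -0.004, 0.1, -0.002], [-0.12, 0.003, -0.1, -0.004, 0.12, -0.002]],
  ],
)

```text
clock: 14.8
eef_pos: [546.3, 117.3, 243.7]
tcp_rot: [3.138, 0.237, 2.07]
contact_force: [0.9, -0.3, -0.0]
opening: 0.125
```

```bash
python3 -c "
from h import *
s=sense(); print(s['contact_force'],s['wrist_torque'])
inc(*tool([615.5,-63.5,180],-13,0))
f=optics.grab_frame('scene');save(f,'scene14.png')
a=cv2.imread('pics/scene14.png')[80:240,270:470]
cv2.imwrite('pics/z17.png',cv2.resize(a,(700,560),interpolation=cv2.INTER_CUBIC))
"
```

```text
[ 0.857 -0.288 -0.024] [ 0.074 -0.002  0.008]
t 14.8 shift mm 201.73025207082767 deg 50.14229563136441 inc [-0.434 -0.064  0.248 -0.093  0.214 -0.803] q [ 0.342  0.243  1.832 -0.271  1.042 -0.023]
```

View pics/z17.png

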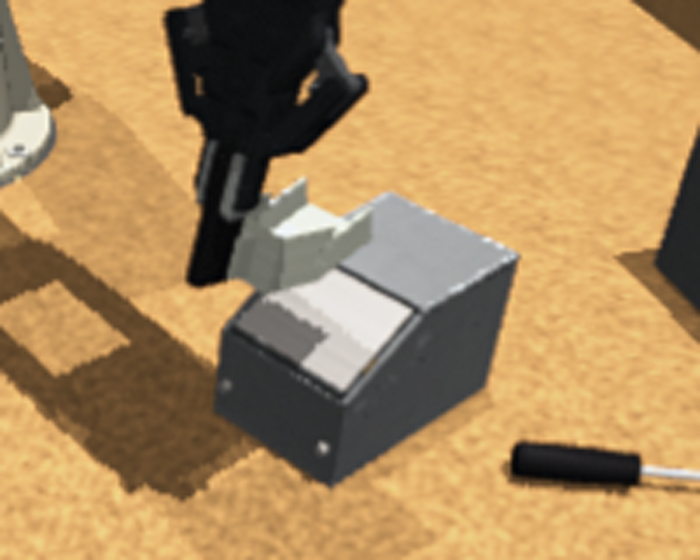

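Emit:
carry_out(
  increments=[
    [[-0.035, 0, 0.01, -0.006, 0.014, -0.055], [-0.07, 0, 0.02, -0.012, 0.028, -0.11], [-0.105, -0.005, 0.03, -0.018, 0.042, -0.165], [-0.14, -0.01, 0.04, -0.025, 0.057, -0.22], [-0.175, -0.015, 0.05, -0.031, 0.07, -0.275]],
  ],
)

```text
clock: 15.27
eef_pos: [574.9, 49.9, 238.4]
tcp_rot: [-3.116, 0.159, 2.366]
contact_force: [0.2, 0.3, -1.3]
opening: 0.131
```

```bash
python3 -c "
from h import *
inc(*tool([615.5,-63.5,180],-13,0))"
```

```text
t 15.2667 shift mm 130.81981040375194 deg 32.865543653469246 inc [-0.249 -0.126  0.171 -0.065  0.141 -0.525] q [ 0.164  0.26   1.81  -0.17   1.004 -0.543]
```

Emit:
carry_out(
  increments=[
    [[-0.03, -0.012, 0.017, -0.007, 0.014, -0.055], [-0.06, -0.024, 0.034, -0.014, 0.028, -0.11], [-0.09, -0.036, 0.051, -0.02, 0.042, -0.165], [-0.115, -0.05, 0.068, -0.027, 0.057, -0.22], [-0.14, -0.064, 0.085, -0.034, 0.07, -0.275]],
  ],
)

```text
clock: 15.68
eef_pos: [599.5, -11.4, 214.1]
tcp_rot: [-3.118, 0.078, 2.653]
contact_force: [-0.7, 0.5, -0.9]
opening: 0.133
```

```bash
python3 -c "
from h import *
inc(*tool([615.5,-63.5,180],-13,0))"
```

```text
t 15.6833 shift mm 60.672823075215774 deg 15.72676640528305 inc [-0.092 -0.094  0.075 -0.032  0.071 -0.25 ] q [ 0.01   0.327  1.768 -0.07   0.99  -1.036]
```

Emit:
carry_out(
  increments=[
    [[-0.02, -0.018, 0.015, -0.006, 0.014, -0.05], [-0.04, -0.037, 0.03, -0.013, 0.028, -0.1], [-0.06, -0.056, 0.045, -0.019, 0.042, -0.15], [-0.078, -0.075, 0.06, -0.026, 0.056, -0.2], [-0.092, -0.094, 0.075, -0.032, 0.071, -0.25]],
  ],
)

```text
clock: 16.1
eef_pos: [615.9, -63.4, 187.9]
tcp_rot: [-3.141, -0.0, 2.914]
contact_force: [0.4, -0.3, -1.4]
opening: 0.133
```

```bash
python3 -c "
from h import *
s=sense(); print(s['contact_force'],s['wrist_torque'])
inc(*tool([615.5,-63.5,70],-13,0))
f=optics.grab_frame('scene');save(f,'scene15.png')
g=optics.grab_frame('top');save(g,'top15.png')
a=cv2.imread('pics/scene15.png')[100:260,180:380]
b=cv2.imread('pics/top15.png')[130:330,60:310]
cv2.imwrite('pics/z18.png',np.hstack([cv2.resize(x,(400,320),interpolation=cv2.INTER_CUBIC) for x in (a,b)]))
P=cloud(f).reshape(-1,3); m=(abs(P[:,0]-590)<90)&(abs(P[:,1]+60)<50)&(P[:,2]>40)&(f['img'].mean(-1).ravel()>100)
Q=P[m]; print('lowest bright (tray) z pct',np.percentile(Q[:,2],[0,2,5,10,50]))
m=(abs(P[:,0]-620)<40)&(abs(P[:,1]+60)<30)&(P[:,2]>40)&(f['img'].mean(-1).ravel()<60)
print('handle low',np.percentile(P[m][:,2],[0,2,5,10]))
"
```

```text
[ 0.377 -0.258 -1.363] [ 0.019 -0.012  0.07 ]
t 16.1 shift mm 109.87047173806691 deg 0.0452232990440857 inc [-0.    -0.     0.275 -0.    -0.    -0.001] q [-0.105  0.411  1.705 -0.     1.026 -1.448]
lowest bright (tray) z pct [119.895 126.239 133.261 153.102 412.87 ]
handle low [121.465 143.759 172.792 196.368]
```

View pics/z18.png

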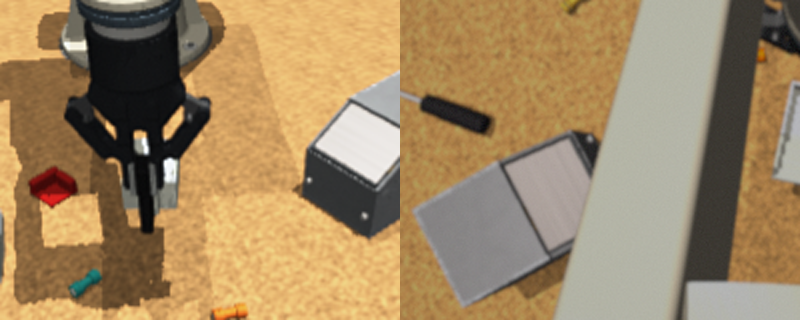

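Emit:
carry_out(
  increments=[
    [[0, 0, 0.05, 0, 0, 0], [0, 0, 0.11, 0, 0, 0], [0, 0, 0.17, 0, 0, 0], [0, 0, 0.23, 0, 0, 0], [0, 0, 0.275, 0, 0, 0]],
  ],
)

```text
clock: 16.62
eef_pos: [615.3, -62.0, 77.2]
tcp_rot: [-3.141, 0.0, 2.91]
contact_force: [-0.3, -0.8, -1.0]
opening: 0.13
```

Emit:
carry_out(
  increments=[
    [[0, 0, 0.006, 0, 0, 0], [0, 0, 0.011, 0, 0, 0], [0, 0, 0.016, 0, 0, 0], [0, 0, 0.019, 0, 0, 0], [0, 0, 0.019, 0, 0, 0]],
  ],
)

```text
clock: 17.03
eef_pos: [617.2, -63.0, 72.6]
tcp_rot: [3.141, 0.004, 2.912]
contact_force: [-0.7, -0.1, -0.4]
opening: 0.135
```

Emit:
carry_out(
  increments=[
    [[0, 0, 0.002, 0, 0, 0], [0, 0, 0.004, 0, 0, 0], [0, 0, 0.006, 0, 0, 0], [0, 0, 0.006, 0, 0, 0], [0, 0, 0.006, 0, 0, 0]],
  ],
)

```text
clock: 17.45
eef_pos: [616.6, -63.2, 69.2]
tcp_rot: [3.141, 0.002, 2.912]
contact_force: [0.3, -0.0, 0.2]
opening: 0.126
```

Emit:
carry_out(
  increments=[
    [[0, 0, 0.001, 0, 0, 0], [0, 0, 0.002, 0, 0, 0], [0, 0, 0.003, 0, 0, 0], [0, 0, 0.003, 0, 0, 0], [0, 0, 0.003, 0, 0, 0]],
  ],
)

```text
clock: 17.87
eef_pos: [616.7, -63.2, 68.2]
tcp_rot: [3.141, 0.002, 2.912]
contact_force: [0.3, 0.6, 2.5]
opening: 0.13
```

Emit:
carry_out(
  increments=[
    [[0, 0, 0, 0, 0, 0], [0, 0, 0, 0, 0, 0], [0, 0, 0, 0, 0, 0], [0, 0, 0, 0, 0, 0], [0, 0, 0, 0, 0, 0]],
  ],
  hand=0,
)

```text
clock: 18.28
eef_pos: [616.6, -63.1, 67.9]
tcp_rot: [3.141, 0.002, 2.912]
contact_force: [-0.2, -0.1, 0.6]
opening: 0.829
```

Emit:
carry_out(
  increments=[
    [[0, 0, 0, 0, 0, 0], [0, 0, 0, 0, 0, 0], [0, 0, 0, 0, 0, 0], [0, 0, 0, 0, 0, 0], [0, 0, 0, 0, 0, 0]],
  ],
)

```text
clock: 18.7
eef_pos: [616.6, -63.2, 68.0]
tcp_rot: [3.141, 0.002, 2.912]
contact_force: [0.2, -0.5, -0.9]
opening: 0.999
```

Emit:
carry_out(
  increments=[
    [[0, 0, -0.04, 0, 0, 0], [0, 0, -0.1, 0, 0, 0], [0, 0, -0.18, 0, 0, 0], [0, 0, -0.26, 0, 0, 0], [0, 0, -0.34, 0, 0, 0]],
  ],
)

```text
clock: 19.12
eef_pos: [616.0, -63.1, 205.2]
tcp_rot: [3.141, 0.001, 2.912]
contact_force: [-0.5, -0.6, 0.2]
opening: 0.999
```

Emit:
carry_out(
  increments=[
    [[0, -0.05, -0.03, 0, 0, 0], [0, -0.15, -0.06, 0, 0, 0], [0, -0.25, -0.06, 0, 0, 0], [0, -0.35, -0.06, 0, 0, 0], [0, -0.45, -0.06, 0, 0, 0]],
  ],
)

```text
clock: 19.53
eef_pos: [574.8, -239.9, 228.4]
tcp_rot: [3.141, 0.003, 2.912]
contact_force: [0.3, -0.2, 0.7]
opening: 1.007
```

```bash
python3 -c "
from h import *
for c in ['scene','top']:
    f=optics.grab_frame(c);save(f,c+'20.png')
    for t in ['scoop_grip','conn_a_mid']: print(c,t,[(x['point'],x['confidence']) for x in nets.tip_of(t,c)])
    P=cloud(f).reshape(-1,3); m=(abs(P[:,0]-615)<40)&(abs(P[:,1]+63)<40)&(P[:,2]>65)&(P[:,2]<100); print(P[m].mean(0),P[m].max(0),m.sum())
"
```

```text
scene scoop_grip [([613.8, -67.9, 56.6], 0.93), ([470.2, 243.3, 3.8], 0.63)]
scene conn_a_mid []
[620.316 -63.431  75.32 ] [631.969 -55.706  80.609] 85
top scoop_grip [([611.9, -60.6, 61.8], 0.74)]
top conn_a_mid []
[614.376 -64.027  78.451] [628.222 -56.476  81.466] 126
```

View pics/scene20.png

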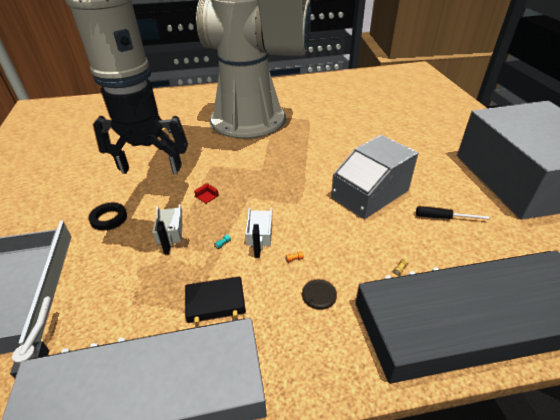

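View pics/top20.png

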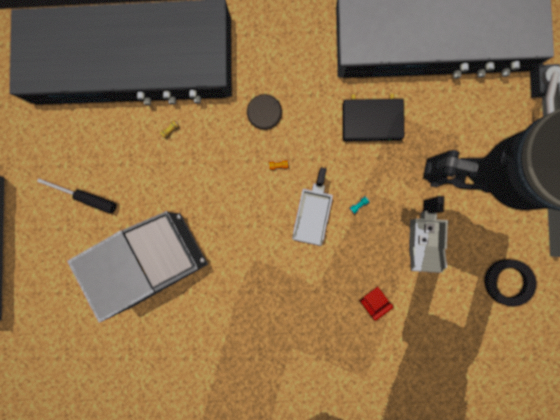

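The top view shows the scoop upright and empty at (313,215), the flap shut at (163,250) and the other scoop unchanged at (429,244). The gold piece at (172,130) was there from the start, and there is no new stray. Handing in.

```bash
python3 -c "
from h import *
print(sense()['clock']); print(r.sign_off())"
```

```text
19.8333
the job is handed in; nothing more can be done
None
```

I gripped the scoop by its handle, pressed the flap open with the spout rim, tipped the connectors into the bin, and stood the empty scoop back on its original spot. I handed the job in at 19.8 s.

**Flap:** depth readings put it at about 0.45 rad while the scoop pressed on it. The final pictures show it shut.

**Scoop:** it stands upright and empty on the cork, with its handle top at about 80 mm and within about 2 mm of where it started. The gripper is clear of it. The other scoop looks unmoved in the pictures; I did not measure it again.

**Connectors:** I saw one directly on the bin floor during the pour. The second I could not see inside the bin. I infer it is there because the tray is empty and no new connector lies anywhere in view.

**Force on the bin:** the force sensor can't separate gripper contact from scoop contact. Planned finger clearance was at least about 40 mm, and the readings during the flap contact and pour peaked at about 7.5 N.

No check disagreed with another. The networks only gave a false second hit for the scoop at the bin (confidence 0.63), which I disregarded.

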